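# Fetch the boxed-in sample jar from the bottle rack onto the balance

### The job

The sample jar with the green lid is boxed in between two bottles in the narrow rack. First move both bottles out of the way and stand them on the blue mat, then set the jar gently, upright, on the middle of the balance's round pan, and after that stand each bottle back in the rack exactly where it stood at the start. Leave the beaker, the dropper bottle, the vial and the torch where they are.

Things in the scene. Friction and masses are not known exactly. Their poses are not given: they have to be found in the camera images.
- bottle_amber: Amber glass bottle, 50 mm diameter straight body up to 64 mm, shoulder tapering to a thin neck, and a screw cap 32 mm in diameter from 84 to 110 mm (its top); about 160 g. Stands upright in one end of the rack (which end varies), 64 mm from the rack's centre along the rack's y axis. Origin: centre of the underside, z up the bottle. Paper-white label, black cap.
- bottle_white: White plastic bottle, 50 mm diameter straight body up to 64 mm, shoulder tapering to a thin neck, and a screw cap 32 mm in diameter from 84 to 110 mm (its top); about 160 g. Stands upright in one end of the rack (which end varies), 64 mm from the rack's centre along the rack's y axis. Origin: centre of the underside, z up the bottle. Yellow label, blue cap.
- jar: Sample jar, white body 50 mm in diameter and 30 mm high with a green lid 52 mm in diameter on top, 46 mm high overall, about 140 g, in the middle of the rack, about 13 mm from each bottle, its top lower than the rack's rails: it can only be gripped with the fingers closing along the rack's length (the rack's y axis), once both bottles are gone. Origin: centre of the underside, z up.
- rack: Fixed narrow rack with a green floor (6 mm thick) and two green end plates, between two pairs of steel rails. Long axis y: 190 mm free length between the end plates; x is across: 64 mm free width between the rails. Outside 206 x 76 mm. Rails and end plates reach 56 mm above the table. Origin: centre of its underside on the table; its floor, on which the bottles and the jar stand, is 6 mm above it.
- mat: Fixed flat blue mat on the table, 240 mm (its x) by 150 mm (its y), 4 mm thick: the side area for the bottles. A beaker already stands on it. Origin: centre of the underside, on the table.
- balance: Fixed grey laboratory balance with a round steel pan, 110 mm in diameter, whose flat top is 58 mm above the table. Origin: on the table exactly below the pan's centre. The grey housing (top 48 mm above the table) reaches 130 mm to -x, 70 mm to +x and 75 mm to either side in its y; the display is at its -x end.
- beaker: Empty glass beaker, 58 mm in diameter, 70 mm high, standing on the mat within 20 mm of the mat's x axis and within 85 mm of its centre along it; to be left alone. Origin: centre of the underside.
- dropper: Small white dropper bottle with a yellow band and red cap, 28 mm diameter, 58 mm high, standing between robot and rack; to be left alone. Origin: centre of the underside.
- vial: Small clear glass vial with an orange cap, 30 mm diameter, 50 mm high, standing between robot and rack; to be left alone. Origin: centre of the underside.
- torch: Blue pocket torch lying along its x axis, 97 mm long, 32 mm thick, between robot and rack; to be left alone. Origin: on the table below its middle.

How it is judged:
By the outcome, as a careful person would: the job done as asked, in the order asked, and still so for the second after the job is handed in, with the robot touching nothing.
It also fails if it takes over 144 s, if anything falls off the work surface, if the arm or the gripper's body presses on something with over 40 N, if the wrist force passes 120 N, or if a joint passes its speed limit or range.

### The arm

A 7-joint arm with a two-finger parallel gripper is mounted at the origin on the work surface. World frame = base frame: x ahead of the robot, y to its left, z up, the work surface at z = 0. Lengths are in m, angles in rad, forces in N, time in s.
With the tool pointing down it reaches from about 0.4 to 0.9 m from the base axis. Payload 5.5 kg.
Tool frame: the origin (TCP) lies at the very end of the fingers, on their centre line; the grasp point (between the pads) lies 19 mm behind it; z points along the fingers, y is the line along which they close (so a half turn about z gives the same grasp; the last joint's range is limited). The gripper opens to 85 mm and grips with 20 to 120 N. Pads are 22 mm wide; open, the fingers measure 114 mm over their backs; the gripper's body (76 mm by 85 mm) begins 54 mm behind the grasp point. The pads swing forward as they close: fully open they stand 13 mm farther back than shut.
Start: joints at [1.517, 0.501, -0.427, 1.55, 0.221, 1.138, -0.21], TCP at [0.203, -0.618, 0.231] pointing down, gripper open.
Joint ranges: [-2.88, 2.88], [-0.31, 2.03], [-1.54, 1.56], [0.2, 2.42], [-1.41, 4.55], [0.19, 2.02], [-2.57, 2.57]. Speed limits (rad/s): [2.57, 2.57, 3.14, 3.14, 3.14, 3.14, 3.14].

### API

Orientations are given as a unit quaternion [w, x, y, z].
In Python, from bench import readout, cams, job_done gives the robot as it stands. The module is installed in compiled form; this text tells all that it offers.
- The arm moves only by the shell command python3 -m handwheel 'ROWS' [FORCE]. ROWS is JSON, a list of rows, each an object with "rotation": the turn, a rotation vector about the tool's x, y, z each as a share of pi rad, from -1 to 1, a list of three; "translation": the shift along the tool's x, y, z each as a share of 0.1 m, from -1 to 1, a list of three; "jaw": the closure, from 0 (fully open) to 1 (shut). In form: [{"rotation": [ax, ay, az], "translation": [dx, dy, dz], "jaw": jaw}, ...]. A call has exactly 10 rows; each row shifts and turns the commanded pose from where the row before left it, along the tool's axes as they then stand; what a row does not reach is not made up. A row lasts 1/8 s, in which the tool goes at most 62.5 mm and 10.7 degrees, less where a joint would pass 70% of its speed; a pose out of reach is approached as far as the arm can. A call with a number of a shift or a turn outside -1 to 1 is refused whole. A call with a gripper value outside its range is refused whole. The fingers move at their own pace and stop on an object; FORCE is the grip in N (left out, the last holds). Time passes only in rows, so rows that do not move let the fingers close, or fill a call up. It gives the time, the measured TCP pose, the force, the opening and the grip force at its end, in the units of the state.
- readout.state(): the state, without advancing time (a new reading comes with each control period).
- cams.read_camera(name): name is "scene" or "top" or "wrist"; returns a dict with "image" (384x512x3 uint8, blue, green, red), "camera_matrix" (3x3 intrinsics, pixels), "eye" and "orientation" of the camera in the world. Camera axes: x right, y down, z forward; pixel columns grow to the right and rows downward; lengths in m; the calibration is good to about 2 mm. A picture is of the moment at which its call begins. There is no depth.
- job_done(): hands the job in; it is judged then, once.
Trained networks look in a picture, given as the dict that the camera call returned (one of the last four; its "shot" number tells which), for a name from the list of things; names that differ only in an ending like _2 or _b are one class to them, and where a whole thing is asked for, a point or a joint stands for the part that bears it (a point fixed in the world has none). Each returns a list of dicts, best first, with "score" (0 to 1); they miss things now and then, are a little off and sometimes report something else, mostly with a low value. They report only what shows in the picture. A call takes as long as a camera call.
- cams.recognise(picture, label): "position" ([x, y, z] in m, in world coordinates, good to about 4 mm: the middle of the surface that is visible of it).
The state is a dict: "t": time; "joint_positions": joint angles; "dq": joint speeds; "tau": joint torques, N m; "tool_pos": TCP position; "orientation": TCP orientation; "ft_force": force on the tool from outside, world axes, zero at the start; "torque": the same for the moment, N m; "width": finger opening in m; "grasp_force": force on a finger pad.
Only numpy, scipy, OpenCV 4.12 (cv2) and the standard library are available. Lean on these libraries where they do the work, as an engineer would, in place of code of your own. Each camera call takes 0.05 s, during which the arm holds its last target. There are 200 camera calls.

## Working session

There is one attempt and no reset: what is moved stays moved. The work goes in short steps, Python scripts to look and compute and a shell command to move; the robot and the scene stay as the last step left them, time stands still between calls to the robot, and variables do not carry over. Pictures are saved under pics/ and viewed, at most 14 in all, crops included, and the job is handed in when it is done.

```bash
mkdir -p pics
cat > h.py <<'E'
import numpy as np, cv2
from bench import readout, cams, job_done
from scipy.spatial.transform import Rotation as R
def rot(q): return R.from_quat([q[1],q[2],q[3],q[0]])
def px2w(p,u,v,z):
    d=rot(p["orientation"]).as_matrix()@np.linalg.inv(p["camera_matrix"])@[u,v,1]
    e=np.array(p["eye"]); return e+d*(z-e[2])/d[2]
def w2px(p,w):
    c=rot(p["orientation"]).as_matrix().T@(np.array(w)-p["eye"]); c=np.array(p["camera_matrix"])@c; return c[:2]/c[2]
E
python3 - <<'E'
from h import *
s=readout.state(); print({k:np.round(s[k],3) for k in s})
for n in ("top","scene"):
    p=cams.read_camera(n); cv2.imwrite(f"pics/{n}0.png",p["image"]); print(n,p["eye"])
    for l in "bottle_amber bottle_white jar rack mat balance beaker dropper vial torch".split():
        print(l,[(np.round(d["position"],3),round(d["score"],2)) for d in cams.recognise(p,l)[:2]])
E
```

```text
{'t': np.float64(0.0), 'joint_positions': array([ 1.517,  0.502, -0.427,  1.551,  0.221,  1.138, -0.21 ]), 'dq': array([-0.001,  0.   , -0.001, -0.001, -0.002, -0.001, -0.002]), 'tau': array([-1.0000e-03, -5.6952e+01, -5.8170e+00, -2.8095e+01,  1.1000e-02,
        1.2000e-02,  0.0000e+00]), 'tool_pos': array([ 0.202, -0.617,  0.23 ]), 'orientation': array([-0.001,  0.987,  0.158, -0.   ]), 'ft_force': array([ 0.316, -0.484,  0.406]), 'torque': array([-0.004, -0.006,  0.017]), 'grasp_force': np.float64(0.0), 'width': np.float64(0.086)}
top [ 0.27385206 -0.00880301  1.14808351]
bottle_amber []
bottle_white [(array([0.588, 0.088, 0.077]), 0.57)]
jar [(array([0.602, 0.028, 0.055]), 0.68)]
rack [(array([0.59 , 0.029, 0.021]), 0.85), (array([ 0.414, -0.074,  0.043]), 0.68)]
mat [(array([ 0.602, -0.033,  0.078]), 0.62), (array([0.527, 0.276, 0.004]), 0.61)]
balance [(array([ 0.524, -0.261,  0.048]), 0.8), (array([0.591, 0.028, 0.024]), 0.49)]
beaker [(array([0.506, 0.288, 0.04 ]), 0.59)]
dropper [(array([ 0.415, -0.072,  0.04 ]), 0.51)]
vial []
torch [(array([0.389, 0.   , 0.024]), 0.9)]
scene [ 1.15595327 -0.28341253  0.66987297]
bottle_amber [(array([ 0.63 , -0.042,  0.079]), 0.63)]
bottle_white [(array([0.612, 0.079, 0.072]), 0.75)]
jar [(array([0.618, 0.024, 0.055]), 0.92)]
rack [(array([0.632, 0.008, 0.025]), 0.91)]
mat [(array([0.554, 0.269, 0.004]), 0.94)]
balance [(array([ 0.564, -0.272,  0.048]), 0.91)]
beaker [(array([0.508, 0.269, 0.052]), 0.6)]
dropper [(array([ 0.631, -0.044,  0.08 ]), 0.56), (array([0.614, 0.077, 0.071]), 0.26)]
vial [(array([0.44 , 0.11 , 0.033]), 0.61), (array([0.634, 0.006, 0.022]), 0.52)]
torch [(array([ 0.408, -0.001,  0.026]), 0.82)]
```

View pics/top0.png

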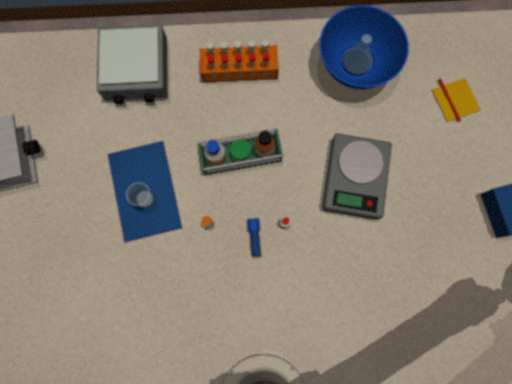

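View pics/scene0.png

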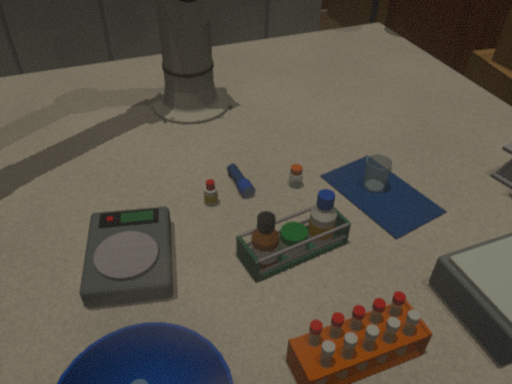

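Top: white bottle cap at (213,147), green lid (241,149), amber's black cap (265,138), pan (361,161), mat corners (108,154),(163,142),(181,228),(124,240), beaker (140,195). Scene agrees. Now the precise fits.

```bash
cat > meas.py <<'E'
from h import *
def blobs(n,p,boxes):
    hsv=cv2.cvtColor(p["image"],cv2.COLOR_BGR2HSV)
    for name,(x0,y0,x1,y1),lo,hi,z in boxes:
        m=np.zeros(hsv.shape[:2],np.uint8); m[y0:y1,x0:x1]=cv2.inRange(hsv,lo,hi)[y0:y1,x0:x1]
        k,lab,st,c=cv2.connectedComponentsWithStats(m)
        if k<2: print(n,name,"none"); continue
        i=1+st[1:,4].argmax(); cn=cv2.findContours((lab==i).astype(np.uint8),0,2)[0][0]
        (bx,by),sz,a=cv2.minAreaRect(cn); 
        print(n,name,st[i],"cent",np.round(c[i],1),"w",np.round(px2w(p,*c[i],z)[:2],4),"rect",np.round(px2w(p,bx,by,z)[:2],4))
        print("   box",[np.round(px2w(p,*q,z)[:2],3).tolist() for q in cv2.boxPoints(((bx,by),sz,a))])
E
python3 - <<'E'
from meas import *
p=cams.read_camera("top")
blobs("top",p,[("jar",(225,135,258,165),(50,120,60),(80,255,255),.052),
("bluecap",(200,135,225,158),(100,120,60),(130,255,255),.116),
("blackcap",(250,125,280,152),(0,0,0),(180,255,45),.116),
("pan",(330,130,395,190),(0,0,125),(180,60,255),.058),
("mat",(100,130,190,250),(100,140,40),(125,255,255),.004),
("torch",(240,210,265,260),(100,120,40),(130,255,255),.02),
("vialcap",(195,210,216,232),(5,130,90),(20,255,255),.05),
("dropcap",(275,212,296,232),(0,130,70),(8,255,255),.058)])
s=cams.read_camera("scene")
blobs("scene",s,[("jar",(275,220,315,246),(50,120,60),(80,255,255),.052),
("bluecap",(312,185,340,215),(100,120,60),(130,255,255),.103),
("blackcap",(253,208,280,240),(0,0,0),(180,255,50),.103),
("pan",(88,225,166,285),(0,0,120),(180,60,255),.058),])
c=np.hstack([cv2.resize(p["image"][100:250,90:290],None,fx=4,fy=4,interpolation=2)])
cv2.imwrite("pics/c1.png",c)
E
```

```text
top jar [225 140  29  20 381] cent [240. 149.] w [0.6048 0.0256] rect [0.6036 0.0281]
   box [[0.63, 0.062], [0.627, -0.008], [0.577, -0.006], [0.581, 0.064]]
top bluecap [206 140  13  14 134] cent [212.4 146.5] w [0.595  0.0888] rect [0.5948 0.089 ]
   box [[0.604, 0.108], [0.615, 0.083], [0.586, 0.07], [0.574, 0.095]]
top blackcap [259 132  13  14 134] cent [264.6 138.1] w [ 0.6095 -0.0362] rect [ 0.6091 -0.0354]
   box [[0.61, -0.015], [0.631, -0.037], [0.609, -0.056], [0.587, -0.034]]
top pan [ 340  141   43   42 1425] cent [360.9 161.4] w [ 0.555  -0.2746] rect [ 0.5548 -0.2748]
   box [[0.611, -0.227], [0.605, -0.333], [0.5, -0.321], [0.505, -0.218]]
top mat [ 109  143   72   98 4295] cent [144.6 190.8] w [0.52   0.2776] rect [0.5189 0.2805]
   box [[0.623, 0.378], [0.649, 0.232], [0.418, 0.186], [0.394, 0.326]]
top torch [248 219  12  37 302] cent [254.1 235.2] w [0.3892 0.0011] rect [0.3847 0.003 ]
   box [[0.43, 0.015], [0.43, -0.011], [0.34, -0.009], [0.34, 0.016]]
top vialcap [201 216  11  11  86] cent [206.2 220.9] w [0.4271 0.1159] rect [0.4275 0.1158]
   box [[0.429, 0.
[... 188 characters left out ...]
8], [0.416, -0.087], [0.407, -0.077]]
scene jar [281 223  27  18 367] cent [294.  231.5] w [0.6084 0.0273] rect [0.6083 0.0273]
   box [[0.579, 0.014], [0.597, 0.06], [0.637, 0.04], [0.62, -0.004]]
scene bluecap [319 190  15  11 136] cent [326. 195.] w [0.5878 0.0988] rect [0.5879 0.0987]
   box [[0.57, 0.093], [0.58, 0.118], [0.605, 0.104], [0.596, 0.08]]
scene blackcap [258 212  17  22 291] cent [266.  223.2] w [ 0.6178 -0.0349] rect [ 0.6161 -0.0342]
   box [[0.635, -0.057], [0.586, -0.037], [0.596, -0.01], [0.645, -0.032]]
scene pan [ 88 225   1   1   1] cent [ 88. 225.] w [ 0.4621 -0.3235] rect [ 0.4621 -0.3235]
   box [[0.462, -0.323], [0.462, -0.323], [0.462, -0.323], [0.462, -0.323]]
```

View pics/c1.png

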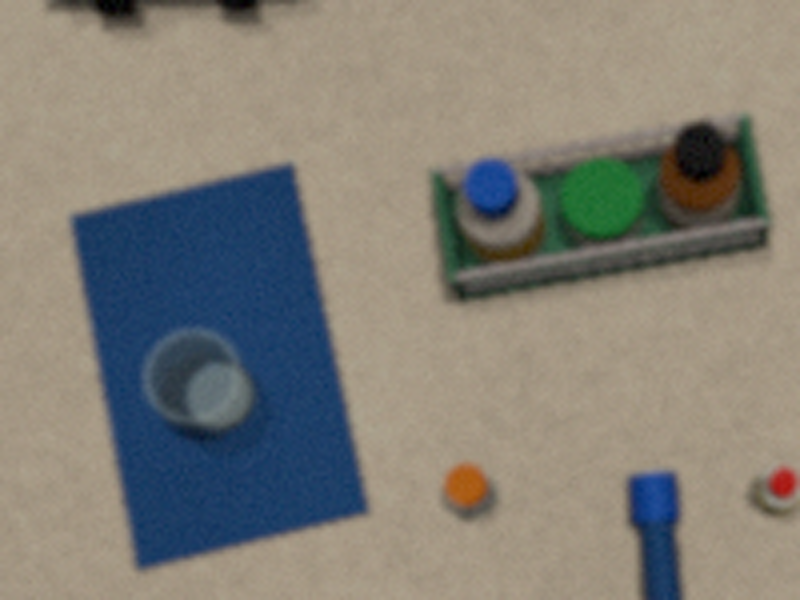

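Run:
```python
from h import *
p=cams.read_camera("top")
f=lambda u,v,z:px2w(p,90+u/4-.375,100+v/4-.375,z)[:2]
a=[f(432,172,.056),f(745,118,.056),f(455,298,0),f(768,246,0)]
print("rack",np.round(a,4)); 
for i,j in((1,0),(3,2)): d=a[i]-a[j]; print(np.linalg.norm(d),np.degrees(np.arctan2(d[0],-d[1])))
m=[f(73,215,.004),f(293,166,.004),f(366,512,.004),f(138,568,.004)]
print("mat",np.round(m,4),np.mean(m,0))
for i,j in((0,3),(1,2)): d=m[i]-m[j]; print(np.linalg.norm(d),np.degrees(np.arctan2(d[1],d[0])))
print("beaker base",f(220,398,.006),"rim",f(195,377,.074))
print("jar lid",f(602,199,.052),"white",f(490,187,.116),"amber",f(701,151,.116),"white shoulder",f(500,213,.07),"vial",f(466,486,.05))
```

```text
rack [[ 0.6258  0.1313]
 [ 0.6513 -0.0678]
 [ 0.5573  0.1255]
 [ 0.5817 -0.0806]]
0.20066738312085186 7.276213740635245
0.20758794596478664 6.740057103233913
mat [[0.6254 0.3738]
 [0.6515 0.2295]
 [0.4197 0.1851]
 [0.3919 0.329 ]] [0.52215042 0.27934185]
0.23776138663377133 10.863688499306624
0.23597957042249584 10.843567414926397
beaker base [0.49777864 0.2770048 ] rim [0.49815718 0.27507378]
jar lid [0.60378653 0.02525786] white [0.59540404 0.08941429] amber [ 0.61122758 -0.03704198] white shoulder [0.59265406 0.08812176] vial [0.42659653 0.11609388]
```

```bash
python3 -m handwheel '[{"rotation":[0,0,0.031],"translation":[0,0,0],"jaw":0},{"rotation":[0,0,0.031],"translation":[0,0,0],"jaw":0},{"rotation":[0,0,0],"translation":[0.28,-0.385,0],"jaw":0},{"rotation":[0,0,0],"translation":[0.28,-0.385,0],"jaw":0},{"rotation":[0,0,0],"translation":[0.28,-0.385,0],"jaw":0},{"rotation":[0,0,0],"translation":[0.28,-0.385,0],"jaw":0},{"rotation":[0,0,0],"translation":[0.28,-0.385,0],"jaw":0},{"rotation":[0,0,0],"translation":[0.28,-0.385,0],"jaw":0},{"rotation":[0,0,0],"translation":[0.28,-0.385,0],"jaw":0},{"rotation":[0,0,0],"translation":[0.28,-0.385,0],"jaw":0}]' 35
cat > go.py <<'E'
# print the shift (tool axes, units of 0.1 m) from the present pose to a target x y z, and yaw/tilt
import sys; from h import *
s=readout.state(); r=rot(s["orientation"]); M=r.as_matrix()
print("pos",np.round(s["tool_pos"],4),"yaw",round(np.degrees(np.arctan2(M[1,0],M[0,0])),2),"z",np.round(M[:,2],3),"w",round(float(s["width"]),4),"F",np.round(s["ft_force"],1),"t",round(float(s["t"]),2))
a=list(map(float,sys.argv[1:]))
for i in range(0,len(a),3): print("shift",np.round(M.T@(np.array(a[i:i+3])-s["tool_pos"])*10,3))
E
python3 go.py .595 .089 .2
```

```text
t: 2.5
tool_pos: [0.3881, -0.2834, 0.2317]
orientation: [0.0, 0.998, 0.061, 0.0]
ft_force: [0.1, -0.7, -0.4]
width: 0.0856
grasp_force: 0.0
pos [ 0.3881 -0.2834  0.2317] yaw 6.99 z [ 0.001 -0.001 -1.   ] w 0.0856 F [ 0.1 -0.7 -0.4] t 2.5
shift [ 2.507 -3.445  0.315]
```

```bash
python3 -m handwheel '[{"rotation":[0,0,0],"translation":[0.313,-0.43,0],"jaw":0},{"rotation":[0,0,0],"translation":[0.313,-0.43,0],"jaw":0},{"rotation":[0,0,0],"translation":[0.313,-0.43,0],"jaw":0},{"rotation":[0,0,0],"translation":[0.313,-0.43,0],"jaw":0},{"rotation":[0,0,0],"translation":[0.313,-0.43,0],"jaw":0},{"rotation":[0,0,0],"translation":[0.313,-0.43,0],"jaw":0},{"rotation":[0,0,0],"translation":[0.313,-0.43,0],"jaw":0},{"rotation":[0,0,0],"translation":[0.313,-0.43,0],"jaw":0},{"rotation":[0,0,0],"translation":[0,0,0],"jaw":0},{"rotation":[0,0,0],"translation":[0,0,0],"jaw":0}]' 35
python3 go.py .595 .089 .2
python3 - <<'E'
from h import *
p=cams.read_camera("wrist"); cv2.imwrite("pics/w1.png",p["image"]); print(p["eye"])
for l,w in dict(white=(.595,.089,.116),amber=(.61,-.0365,.116),jar=(.6035,.0255,.052)).items(): print(l,w2px(p,w))
E
```

```text
t: 3.75
tool_pos: [0.5937, 0.0871, 0.231]
orientation: [0.0, 0.998, 0.061, -0.0]
ft_force: [-0.9, 0.6, 0.3]
width: 0.0854
grasp_force: 0.0
pos [0.5937 0.0871 0.231 ] yaw 7.03 z [-0.001 -0.001 -1.   ] w 0.0854 F [-0.9  0.6  0.3] t 3.75
shift [ 0.015 -0.017  0.31 ]
[0.66390998 0.09568673 0.37347574]
white [249.32572799 177.71712972]
amber [400.17074955 178.2595254 ]
jar [311.95927814 160.94906625]
```

View pics/w1.png

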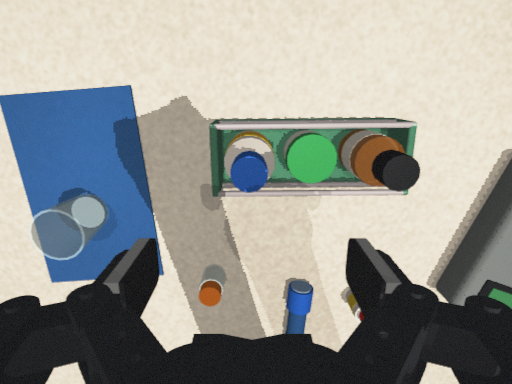

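Run:
```python
from h import *
p=cams.read_camera("wrist"); c=cv2.resize(p["image"][105:205,200:430],None,fx=3.4,fy=3.4,interpolation=2)
def circ(w,r,col):
    q=[w2px(p,(w[0]+r*np.cos(t),w[1]+r*np.sin(t),w[2])) for t in np.linspace(0,6.28,60)]
    cv2.polylines(c,[np.int32((np.array(q)-[200,105])*3.4)],True,col,1)
circ((.595,.089,.116),.016,(0,255,255));circ((.61,-.0365,.116),.016,(0,255,255));circ((.6035,.0255,.052),.026,(0,0,255))
cv2.imwrite("pics/w2.png",c)
```

```text
(no output)
```

View pics/w2.png

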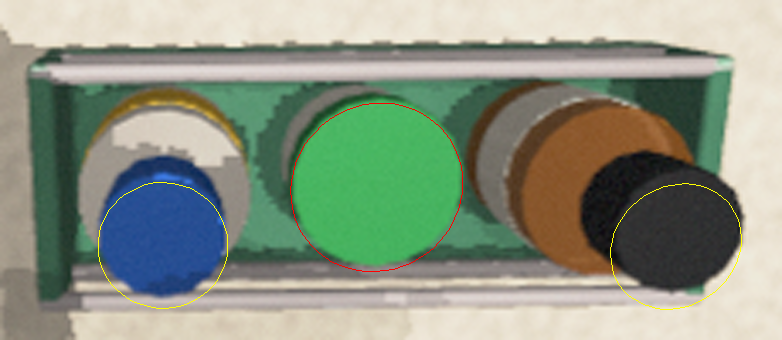

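White cap top sits about 3 px above prediction, jar 2 px, amber 7 px; I'll use white (.5965,.089), jar (.6045,.0255), amber (.6125,-.037).

```bash
python3 -m handwheel '[{"rotation":[0,0,0],"translation":[0.03,-0.016,0.3],"jaw":0},{"rotation":[0,0,0],"translation":[0,0,0.4],"jaw":0},{"rotation":[0,0,0],"translation":[0,0,0.4],"jaw":0},{"rotation":[0,0,0],"translation":[0,0,0.3],"jaw":0},{"rotation":[0,0,0],"translation":[0,0,0.1],"jaw":0},{"rotation":[0,0,0],"translation":[0,0,0],"jaw":1},{"rotation":[0,0,0],"translation":[0,0,0],"jaw":1},{"rotation":[0,0,0],"translation":[0,0,0],"jaw":1},{"rotation":[0,0,0],"translation":[0,0,0],"jaw":1},{"rotation":[0,0,0],"translation":[0,0,0],"jaw":1}]' 35
python3 go.py .5833 .3314 .17
```

```text
t: 5.1
tool_pos: [0.5979, 0.0896, 0.0828]
orientation: [0.0, 0.998, 0.061, 0.001]
ft_force: [-1.1, -0.5, 6.1]
width: 0.0309
grasp_force: 34.8
pos [0.5979 0.0896 0.0828] yaw 7.0 z [ 0.002  0.    -1.   ] w 0.0309 F [-1.1 -0.5  6.1] t 5.1
shift [ 0.152 -2.418 -0.872]
```

```bash
python3 -m handwheel '[{"rotation":[0,0,0],"translation":[0,0,-0.2],"jaw":1},{"rotation":[0,0,0],"translation":[0,0,-0.3],"jaw":1},{"rotation":[0,0,0],"translation":[0,0,-0.4],"jaw":1},{"rotation":[0,0,0],"translation":[0.03,-0.3,0],"jaw":1},{"rotation":[0,0,0],"translation":[0.03,-0.45,0],"jaw":1},{"rotation":[0,0,0],"translation":[0.03,-0.5,0],"jaw":1},{"rotation":[0,0,0],"translation":[0.03,-0.5,0],"jaw":1},{"rotation":[0,0,0],"translation":[0.03,-0.45,0],"jaw":1},{"rotation":[0,0,0],"translation":[0,-0.22,0],"jaw":1},{"rotation":[0,0,0],"translation":[0,0,0],"jaw":1}]' 35
python3 go.py .5833 .3314 .082
```

```text
t: 6.35
tool_pos: [0.5807, 0.3342, 0.1723]
orientation: [-0.001, 0.998, 0.063, -0.0]
ft_force: [0.1, 0.4, -0.9]
width: 0.0311
grasp_force: 35.1
pos [0.5807 0.3342 0.1723] yaw 7.25 z [-0.     0.002 -1.   ] w 0.0311 F [ 0.1  0.4 -0.9] t 6.35
shift [0.022 0.033 0.903]
```

```bash
python3 -m handwheel '[{"rotation":[0,0,0],"translation":[0.02,0.03,0.2],"jaw":1},{"rotation":[0,0,0],"translation":[0,0,0.3],"jaw":1},{"rotation":[0,0,0],"translation":[0,0,0.2],"jaw":1},{"rotation":[0,0,0],"translation":[0,0,0.1],"jaw":1},{"rotation":[0,0,0],"translation":[0,0,0.05],"jaw":1},{"rotation":[0,0,0],"translation":[0,0,0.03],"jaw":1},{"rotation":[0,0,0],"translation":[0,0,0.01],"jaw":1},{"rotation":[0,0,0],"translation":[0,0,0.01],"jaw":1},{"rotation":[0,0,0],"translation":[0,0,0],"jaw":1},{"rotation":[0,0,0],"translation":[0,0,0],"jaw":1}]' 35
python3 go.py .5833 .3314 .0808
```

```text
t: 7.6
tool_pos: [0.5847, 0.3286, 0.0815]
orientation: [-0.0, 0.998, 0.061, 0.0]
ft_force: [0.2, -0.1, -1.1]
width: 0.0313
grasp_force: 35.1
pos [0.5847 0.3286 0.0815] yaw 7.0 z [ 0.  0. -1.] w 0.0313 F [ 0.2 -0.1 -1.1] t 7.6
shift [-0.01  -0.029  0.007]
```

```bash
python3 -m handwheel '[{"rotation":[0,0,0],"translation":[0,0,0.01],"jaw":1},{"rotation":[0,0,0],"translation":[0,0,0],"jaw":1},{"rotation":[0,0,0],"translation":[0,0,0.01],"jaw":1},{"rotation":[0,0,0],"translation":[0,0,0],"jaw":1},{"rotation":[0,0,0],"translation":[0,0,0],"jaw":1},{"rotation":[0,0,0],"translation":[0,0,0],"jaw":1},{"rotation":[0,0,0],"translation":[0,0,0],"jaw":1},{"rotation":[0,0,0],"translation":[0,0,0],"jaw":1},{"rotation":[0,0,0],"translation":[0,0,0],"jaw":1},{"rotation":[0,0,0],"translation":[0,0,0],"jaw":1}]' 35
python3 go.py .5833 .3314 .0808
```

```text
t: 8.85
tool_pos: [0.5851, 0.3289, 0.0808]
orientation: [-0.0, 0.998, 0.061, 0.001]
ft_force: [-2.1, -0.5, 7.7]
width: 0.0309
grasp_force: 35.9
pos [0.5851 0.3289 0.0808] yaw 6.99 z [ 0.001  0.    -1.   ] w 0.0309 F [-2.1 -0.5  7.7] t 8.85
shift [-0.015 -0.027  0.   ]
```

```bash
python3 -m handwheel '[{"rotation":[0,0,0],"translation":[0,0,0],"jaw":0.5},{"rotation":[0,0,0],"translation":[0,0,0],"jaw":0},{"rotation":[0,0,0],"translation":[0,0,0],"jaw":0},{"rotation":[0,0,0],"translation":[0,0,-0.3],"jaw":0},{"rotation":[0,0,0],"translation":[0,0,-0.4],"jaw":0},{"rotation":[0,0,0],"translation":[0,0.3,-0.2],"jaw":0},{"rotation":[0,0,0],"translation":[0,0.5,0],"jaw":0},{"rotation":[0,0,0],"translation":[0,0.5,0],"jaw":0},{"rotation":[0,0,0],"translation":[0,0.5,0],"jaw":0},{"rotation":[0,0,0],"translation":[0,0.5,0],"jaw":0}]' 35
python3 go.py .6125 -.037 .0815 .6125 -.037 .17
```

```text
t: 10.1
tool_pos: [0.6126, 0.0986, 0.1693]
orientation: [0.0, 0.998, 0.061, 0.0]
ft_force: [1.0, -0.7, -0.1]
width: 0.0854
grasp_force: 0.0
pos [0.6126 0.0986 0.1693] yaw 6.99 z [ 0. -0. -1.] w 0.0854 F [ 1.  -0.7 -0.1] t 10.1
shift [-0.166  1.345  0.878]
shift [-0.166  1.345 -0.007]
```

Next to above amber, with a settled reading before descent.

```bash
python3 -m handwheel '[{"rotation":[0,0,0],"translation":[-0.166,0.3,0],"jaw":0},{"rotation":[0,0,0],"translation":[0,0.45,0],"jaw":0},{"rotation":[0,0,0],"translation":[0,0.4,0],"jaw":0},{"rotation":[0,0,0],"translation":[0,0.195,0],"jaw":0},{"rotation":[0,0,0],"translation":[0,0,0],"jaw":0},{"rotation":[0,0,0],"translation":[0,0,0],"jaw":0},{"rotation":[0,0,0],"translation":[0,0,0],"jaw":0},{"rotation":[0,0,0],"translation":[0,0,0],"jaw":0},{"rotation":[0,0,0],"translation":[0,0,0],"jaw":0},{"rotation":[0,0,0],"translation":[0,0,0],"jaw":0}]' 35
python3 go.py .6125 -.037 .0815
python3 - <<'E'
from h import *
p=cams.read_camera("wrist"); c=cv2.resize(p["image"],None,fx=1.5,fy=1.5)
def circ(w,r,col):
    q=[w2px(p,(w[0]+r*np.cos(t),w[1]+r*np.sin(t),w[2])) for t in np.linspace(0,6.28,60)]
    cv2.polylines(c,[np.int32(np.array(q)*1.5)],True,col,1)
circ((.6125,-.037,.116),.016,(0,255,255));circ((.6045,.0255,.052),.026,(0,0,255))
cv2.imwrite("pics/w3.png",c)
E
```

```text
t: 11.35
tool_pos: [0.6125, -0.0352, 0.1694]
orientation: [0.0, 0.998, 0.061, 0.0]
ft_force: [0.4, 0.6, -0.9]
width: 0.0857
grasp_force: 0.0
pos [ 0.6125 -0.0352  0.1694] yaw 7.01 z [ 0. -0. -1.] w 0.0857 F [ 0.4  0.6 -0.9] t 11.35
shift [-0.002  0.018  0.879]
```

View pics/w3.png

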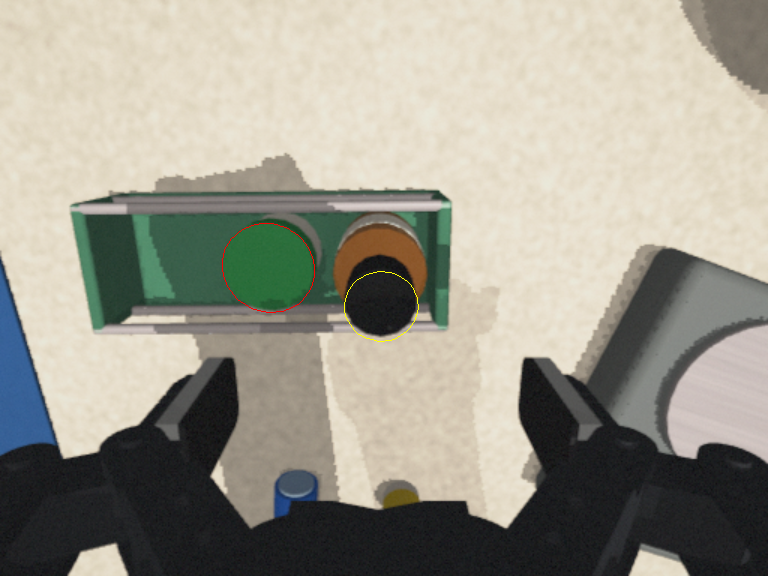

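The amber cap is ~5 px (2 mm) farther in x than the circle; the jar circle (268,267) matches. Grasp amber with +1 mm x.

```bash
python3 -m handwheel '[{"rotation":[0,0,0],"translation":[0.01,0.015,0.3],"jaw":0},{"rotation":[0,0,0],"translation":[0,0,0.3],"jaw":0},{"rotation":[0,0,0],"translation":[0,0,0.2],"jaw":0},{"rotation":[0,0,0],"translation":[0,0,0.07],"jaw":0},{"rotation":[0,0,0],"translation":[0,0,0],"jaw":0},{"rotation":[0,0,0],"translation":[0,0,0],"jaw":1},{"rotation":[0,0,0],"translation":[0,0,0],"jaw":1},{"rotation":[0,0,0],"translation":[0,0,0],"jaw":1},{"rotation":[0,0,0],"translation":[0,0,0],"jaw":1},{"rotation":[0,0,0],"translation":[0,0,0],"jaw":1}]' 35
python3 go.py .598 .253 .17
```

```text
t: 12.65
tool_pos: [0.6142, -0.0365, 0.083]
orientation: [0.0, 0.998, 0.061, 0.001]
ft_force: [-1.3, 0.4, 4.9]
width: 0.0313
grasp_force: 34.9
pos [ 0.6142 -0.0365  0.083 ] yaw 7.0 z [ 0.001 -0.    -1.   ] w 0.0313 F [-1.3  0.4  4.9] t 12.65
shift [ 0.193 -2.893 -0.87 ]
```

```bash
python3 -m handwheel '[{"rotation":[0,0,0],"translation":[0,0,-0.2],"jaw":1},{"rotation":[0,0,0],"translation":[0,0,-0.3],"jaw":1},{"rotation":[0,0,0],"translation":[0,0,-0.4],"jaw":1},{"rotation":[0,0,0],"translation":[0.03,-0.3,0],"jaw":1},{"rotation":[0,0,0],"translation":[0.04,-0.45,0],"jaw":1},{"rotation":[0,0,0],"translation":[0.04,-0.5,0],"jaw":1},{"rotation":[0,0,0],"translation":[0.04,-0.5,0],"jaw":1},{"rotation":[0,0,0],"translation":[0.04,-0.5,0],"jaw":1},{"rotation":[0,0,0],"translation":[0,-0.4,0],"jaw":1},{"rotation":[0,0,0],"translation":[0,-0.24,0],"jaw":1}]' 35
python3 -m handwheel '[{"rotation":[0,0,0],"translation":[0,0,0.2],"jaw":1},{"rotation":[0,0,0],"translation":[0,0,0.3],"jaw":1},{"rotation":[0,0,0],"translation":[0,0,0.2],"jaw":1},{"rotation":[0,0,0],"translation":[0,0,0.1],"jaw":1},{"rotation":[0,0,0],"translation":[0,0,0.05],"jaw":1},{"rotation":[0,0,0],"translation":[0,0,0.03],"jaw":1},{"rotation":[0,0,0],"translation":[0,0,0.02],"jaw":1},{"rotation":[0,0,0],"translation":[0,0,0.01],"jaw":1},{"rotation":[0,0,0],"translation":[0,0,0],"jaw":1},{"rotation":[0,0,0],"translation":[0,0,0],"jaw":1}]' 35
python3 go.py .598 .253 .081
```

```text
t: 13.9
tool_pos: [0.5961, 0.2557, 0.1733]
orientation: [-0.001, 0.998, 0.063, -0.0]
ft_force: [-0.1, -0.4, -1.4]
width: 0.0312
grasp_force: 34.9
t: 15.15
tool_pos: [0.5974, 0.2526, 0.0816]
orientation: [-0.0, 0.998, 0.061, 0.0]
ft_force: [-0.1, -0.4, -0.4]
width: 0.0309
grasp_force: 35.0
pos [0.5974 0.2526 0.0816] yaw 7.0 z [ 0.  0. -1.] w 0.0309 F [-0.1 -0.4 -0.4] t 15.15
shift [ 0.006 -0.003  0.006]
```

```bash
python3 -m handwheel '[{"rotation":[0,0,0],"translation":[0,0,0.01],"jaw":1},{"rotation":[0,0,0],"translation":[0,0,0],"jaw":1},{"rotation":[0,0,0],"translation":[0,0,0],"jaw":0.5},{"rotation":[0,0,0],"translation":[0,0,0],"jaw":0.35},{"rotation":[0,0,0],"translation":[0,0,0],"jaw":0.35},{"rotation":[0,0,0],"translation":[0,0,0],"jaw":0.35},{"rotation":[0,0,0],"translation":[0,0,-0.2],"jaw":0.35},{"rotation":[0,0,0],"translation":[0,0,-0.4],"jaw":0.35},{"rotation":[0,0,0],"translation":[0,0,-0.3],"jaw":0.35},{"rotation":[0,0,0],"translation":[0,0,0],"jaw":0}]' 35
python3 go.py .6045 .0255 .15
python3 - <<'E'
from h import *
p=cams.read_camera("scene"); cv2.imwrite("pics/s2.png",p["image"])
E
```

```text
t: 16.4
tool_pos: [0.5994, 0.254, 0.175]
orientation: [-0.001, 0.998, 0.061, 0.003]
ft_force: [-0.3, -0.2, 0.0]
width: 0.072
grasp_force: 0.0
pos [0.5994 0.254  0.175 ] yaw 7.0 z [ 0.007  0.003 -1.   ] w 0.072 F [-0.3 -0.2  0. ] t 16.4
shift [-0.23   2.275  0.244]
```

View pics/s2.png

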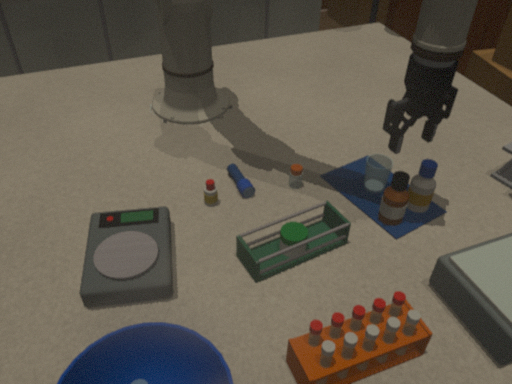

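Both bottles stand on the mat (395,200), (422,188), clear of the beaker; jar remains in the rack. Over to the jar.

```bash
python3 -m handwheel '[{"rotation":[0,0,0],"translation":[-0.215,0.25,0],"jaw":0},{"rotation":[0,0,0],"translation":[0,0.45,0],"jaw":0},{"rotation":[0,0,0],"translation":[0,0.5,0],"jaw":0},{"rotation":[0,0,0],"translation":[0,0.5,0],"jaw":0},{"rotation":[0,0,0],"translation":[0,0.4,0],"jaw":0},{"rotation":[0,0,0],"translation":[0,0.17,0],"jaw":0},{"rotation":[0,0,0],"translation":[0,0,0],"jaw":0},{"rotation":[0,0,0],"translation":[0,0,0],"jaw":0},{"rotation":[0,0,0],"translation":[0,0,0],"jaw":0},{"rotation":[0,0,0],"translation":[0,0,0],"jaw":0}]' 35
python3 go.py .6045 .0255 .019
```

```text
t: 17.7
tool_pos: [0.6035, 0.0261, 0.1704]
orientation: [-0.0, 0.998, 0.062, 0.0]
ft_force: [-0.2, -0.8, 0.4]
width: 0.0854
grasp_force: 0.0
pos [0.6035 0.0261 0.1704] yaw 7.12 z [ 0.  0. -1.] w 0.0854 F [-0.2 -0.8  0.4] t 17.7
shift [0.009 0.008 1.514]
```

```bash
python3 -m handwheel '[{"rotation":[0,0,0],"translation":[0.01,0.005,0.4],"jaw":0},{"rotation":[0,0,0],"translation":[0,0,0.4],"jaw":0},{"rotation":[0,0,0],"translation":[0,0,0.4],"jaw":0},{"rotation":[0,0,0],"translation":[0,0,0.2],"jaw":0},{"rotation":[0,0,0],"translation":[0,0,0.11],"jaw":0},{"rotation":[0,0,0],"translation":[0,0,0],"jaw":0},{"rotation":[0,0,0],"translation":[0,0,0],"jaw":1},{"rotation":[0,0,0],"translation":[0,0,0],"jaw":1},{"rotation":[0,0,0],"translation":[0,0,0],"jaw":1},{"rotation":[0,0,0],"translation":[0,0,0],"jaw":1}]' 35
python3 go.py .556 -.2745 .13
```

```text
t: 18.95
tool_pos: [0.6058, 0.0245, 0.0209]
orientation: [0.0, 0.998, 0.061, 0.001]
ft_force: [-0.1, 0.5, 6.9]
width: 0.0511
grasp_force: 35.8
pos [0.6058 0.0245 0.0209] yaw 6.99 z [ 0.002  0.    -1.   ] w 0.0511 F [-0.1  0.5  6.9] t 18.95
shift [-0.855  2.907 -1.092]
```

```bash
python3 -m handwheel '[{"rotation":[0,0,0],"translation":[0,0,-0.2],"jaw":1},{"rotation":[0,0,0],"translation":[0,0,-0.4],"jaw":1},{"rotation":[0,0,0],"translation":[0,0,-0.4],"jaw":1},{"rotation":[0,0,0],"translation":[-0.05,0.2,0],"jaw":1},{"rotation":[0,0,0],"translation":[-0.12,0.45,0],"jaw":1},{"rotation":[0,0,0],"translation":[-0.15,0.5,0],"jaw":1},{"rotation":[0,0,0],"translation":[-0.15,0.5,0],"jaw":1},{"rotation":[0,0,0],"translation":[-0.15,0.5,0],"jaw":1},{"rotation":[0,0,0],"translation":[-0.14,0.45,0],"jaw":1},{"rotation":[0,0,0],"translation":[-0.09,0.3,0],"jaw":1}]' 35
python3 -m handwheel '[{"rotation":[0,0,0],"translation":[0,0,0],"jaw":1},{"rotation":[0,0,0],"translation":[0,0,0.1],"jaw":1},{"rotation":[0,0,0],"translation":[0,0,0.15],"jaw":1},{"rotation":[0,0,0],"translation":[0,0,0.1],"jaw":1},{"rotation":[0,0,0],"translation":[0,0,0.05],"jaw":1},{"rotation":[0,0,0],"translation":[0,0,0],"jaw":1},{"rotation":[0,0,0],"translation":[0,0,0],"jaw":1},{"rotation":[0,0,0],"translation":[0,0,0],"jaw":1},{"rotation":[0,0,0],"translation":[0,0,0],"jaw":1},{"rotation":[0,0,0],"translation":[0,0,0],"jaw":1}]' 35
python3 go.py .556 -.2745 .0725
python3 - <<'E'
from h import *
p=cams.read_camera("wrist"); c=cv2.resize(p["image"],None,fx=1.5,fy=1.5)
def circ(w,r,col):
    q=[w2px(p,(w[0]+r*np.cos(t),w[1]+r*np.sin(t),w[2])) for t in np.linspace(0,6.28,60)]
    cv2.polylines(c,[np.int32(np.array(q)*1.5)],True,col,1)
circ((.556,-.2745,.058),.055,(0,0,255))
t=readout.state()["tool_pos"]; circ((t[0],t[1],t[2]+.033),.026,(0,255,255))
cv2.imwrite("pics/w4.png",c)
E
```

```text
t: 20.2
tool_pos: [0.553, -0.2784, 0.1186]
orientation: [0.0, 0.998, 0.059, -0.001]
ft_force: [-0.2, 0.5, -1.5]
width: 0.0509
grasp_force: 37.0
t: 21.45
tool_pos: [0.5557, -0.2741, 0.0795]
orientation: [0.0, 0.998, 0.061, 0.0]
ft_force: [0.4, -0.2, -1.7]
width: 0.051
grasp_force: 37.0
pos [ 0.5557 -0.2741  0.0795] yaw 6.99 z [ 0. -0. -1.] w 0.051 F [ 0.4 -0.2 -1.7] t 21.45
shift [0.002 0.004 0.07 ]
```

View pics/w4.png

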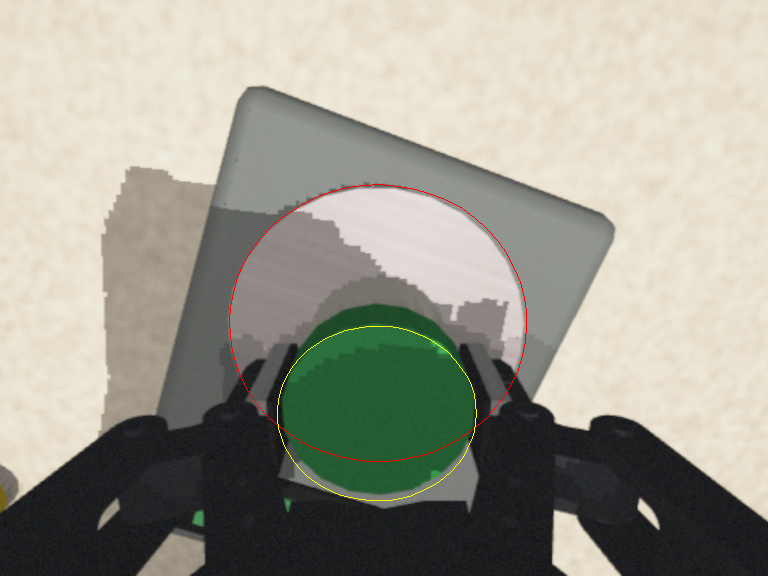

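Pan matches the red circle; jar centred within ~1 mm. Lower the last ~8 mm slowly.

```bash
python3 -m handwheel '[{"rotation":[0,0,0],"translation":[-0.01,0,0.03],"jaw":1},{"rotation":[0,0,0],"translation":[0,0,0.02],"jaw":1},{"rotation":[0,0,0],"translation":[0,0,0.01],"jaw":1},{"rotation":[0,0,0],"translation":[0,0,0.01],"jaw":1},{"rotation":[0,0,0],"translation":[0,0,0],"jaw":1},{"rotation":[0,0,0],"translation":[0,0,0.005],"jaw":1},{"rotation":[0,0,0],"translation":[0,0,0],"jaw":1},{"rotation":[0,0,0],"translation":[0,0,0],"jaw":1},{"rotation":[0,0,0],"translation":[0,0,0],"jaw":1},{"rotation":[0,0,0],"translation":[0,0,0],"jaw":1}]' 35
python3 go.py .556 -.2745 .0725
```

```text
t: 22.75
tool_pos: [0.5544, -0.2741, 0.0729]
orientation: [0.0, 0.998, 0.061, -0.0]
ft_force: [-5.3, 1.3, 8.3]
width: 0.0512
grasp_force: 37.8
pos [ 0.5544 -0.2741  0.0729] yaw 6.99 z [-0.001 -0.001 -1.   ] w 0.0512 F [-5.3  1.3  8.3] t 22.75
shift [0.015 0.006 0.004]
```

```bash
python3 -m handwheel '[{"rotation":[0,0,0],"translation":[0,0,-0.003],"jaw":1},{"rotation":[0,0,0],"translation":[0,0,0],"jaw":0.38},{"rotation":[0,0,0],"translation":[0,0,0],"jaw":0.3},{"rotation":[0,0,0],"translation":[0,0,0],"jaw":0.1},{"rotation":[0,0,0],"translation":[0,0,0],"jaw":0},{"rotation":[0,0,0],"translation":[0,0,0],"jaw":0},{"rotation":[0,0,0],"translation":[0,0,-0.2],"jaw":0},{"rotation":[0,0,0],"translation":[0,0,-0.4],"jaw":0},{"rotation":[0,0,0],"translation":[0,0,-0.4],"jaw":0},{"rotation":[0,0,0],"translation":[0,0,-0.1],"jaw":0}]' 35
python3 -m handwheel '[{"rotation":[0,0,0],"translation":[0.1,-0.4,0],"jaw":0},{"rotation":[0,0,0],"translation":[0.1,-0.5,0],"jaw":0},{"rotation":[0,0,0],"translation":[0.1,-0.5,0],"jaw":0},{"rotation":[0,0,0],"translation":[0.1,-0.5,0],"jaw":0},{"rotation":[0,0,0],"translation":[0.1,-0.5,0],"jaw":0},{"rotation":[0,0,0],"translation":[0.1,-0.5,0],"jaw":0},{"rotation":[0,0,0],"translation":[0.1,-0.5,0],"jaw":0},{"rotation":[0,0,0],"translation":[0.1,-0.5,0],"jaw":0},{"rotation":[0,0,0],"translation":[0.1,-0.5,0],"jaw":0.35},{"rotation":[0,0,0],"translation":[0.1,-0.4,0],"jaw":0.35}]' 35
python3 go.py .598 .2528 .0806 .598 .2528 .171
python3 - <<'E'
from h import *
p=cams.read_camera("scene"); cv2.imwrite("pics/s3.png",p["image"])
E
```

```text
t: 24.0
tool_pos: [0.5569, -0.2746, 0.1867]
orientation: [0.002, 0.998, 0.061, 0.003]
ft_force: [0.4, 0.3, 0.5]
width: 0.0853
grasp_force: 0.0
t: 25.25
tool_pos: [0.5948, 0.2169, 0.1824]
orientation: [-0.0, 0.998, 0.062, -0.0]
ft_force: [1.2, -0.2, -0.5]
width: 0.0555
grasp_force: 0.0
pos [0.5948 0.2169 0.1824] yaw 7.09 z [-0.  0. -1.] w 0.0555 F [ 1.2 -0.2 -0.5] t 25.25
shift [ 0.076 -0.352  1.018]
shift [ 0.076 -0.352  0.114]
```

View pics/s3.png

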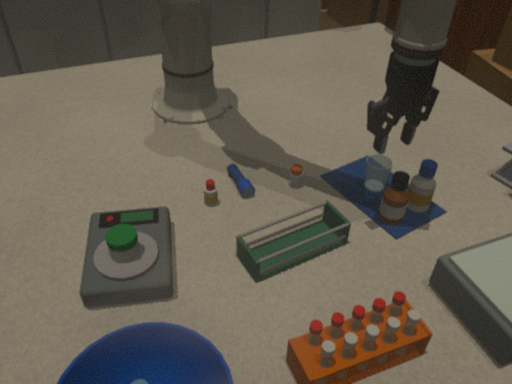

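```bash
python3 -m handwheel '[{"rotation":[0,0,0],"translation":[0.06,-0.3,0.11],"jaw":0.35},{"rotation":[0,0,0],"translation":[0,0,0],"jaw":0.35},{"rotation":[0,0,0],"translation":[0,0,0],"jaw":0.35},{"rotation":[0,0,0],"translation":[0,0,0],"jaw":0.35},{"rotation":[0,0,0],"translation":[0,0,0],"jaw":0.35},{"rotation":[0,0,0],"translation":[0,0,0],"jaw":0.35},{"rotation":[0,0,0],"translation":[0,0,0],"jaw":0.35},{"rotation":[0,0,0],"translation":[0,0,0],"jaw":0.35},{"rotation":[0,0,0],"translation":[0,0,0],"jaw":0.35},{"rotation":[0,0,0],"translation":[0,0,0],"jaw":0.35}]' 35
cat > avg.py <<'E'
import sys; from h import *
P=[]
for i in range(6): P.append(readout.state()["tool_pos"]); cams.read_camera("scene")
P=np.array(P); m=P.mean(0); print("mean",np.round(m,4),"sd",np.round(P.std(0),4))
M=rot(readout.state()["orientation"]).as_matrix(); a=list(map(float,sys.argv[1:]))
print("shift",np.round(M.T@(np.array(a)-m)*10,3))
E
python3 avg.py .5976 .2527 .0806
```

```text
t: 26.55
tool_pos: [0.5977, 0.245, 0.1711]
orientation: [0.0, 0.998, 0.061, -0.0]
ft_force: [-0.1, -0.3, -0.5]
width: 0.0557
grasp_force: 0.0
mean [0.5977 0.245  0.1711] sd [0. 0. 0.]
shift [ 0.008 -0.076  0.905]
```

```bash
python3 -m handwheel '[{"rotation":[0,0,0],"translation":[0.008,-0.076,0],"jaw":0.35},{"rotation":[0,0,0],"translation":[0,0,0.3],"jaw":0.35},{"rotation":[0,0,0],"translation":[0,0,0.3],"jaw":0.35},{"rotation":[0,0,0],"translation":[0,0,0.2],"jaw":0.35},{"rotation":[0,0,0],"translation":[0,0,0.105],"jaw":0.35},{"rotation":[0,0,0],"translation":[0,0,0],"jaw":0.35},{"rotation":[0,0,0],"translation":[0,0,0],"jaw":1},{"rotation":[0,0,0],"translation":[0,0,0],"jaw":1},{"rotation":[0,0,0],"translation":[0,0,0],"jaw":1},{"rotation":[0,0,0],"translation":[0,0,0],"jaw":1}]' 35
python3 go.py .6142 -.0365 .17
```

```text
t: 28.1
tool_pos: [0.5984, 0.2533, 0.0819]
orientation: [-0.0, 0.998, 0.061, 0.001]
ft_force: [0.6, 1.3, 5.2]
width: 0.0311
grasp_force: 35.2
pos [0.5984 0.2533 0.0819] yaw 7.0 z [ 0.002  0.001 -1.   ] w 0.0311 F [0.6 1.3 5.2] t 28.1
shift [-0.195  2.895 -0.884]
```

```bash
python3 -m handwheel '[{"rotation":[0,0,0],"translation":[0,0,-0.2],"jaw":1},{"rotation":[0,0,0],"translation":[0,0,-0.32],"jaw":1},{"rotation":[0,0,0],"translation":[0,0,-0.4],"jaw":1},{"rotation":[0,0,0],"translation":[-0.03,0.3,0],"jaw":1},{"rotation":[0,0,0],"translation":[-0.04,0.45,0],"jaw":1},{"rotation":[0,0,0],"translation":[-0.04,0.5,0],"jaw":1},{"rotation":[0,0,0],"translation":[-0.04,0.5,0],"jaw":1},{"rotation":[0,0,0],"translation":[-0.04,0.5,0],"jaw":1},{"rotation":[0,0,0],"translation":[0,0.4,0],"jaw":1},{"rotation":[0,0,0],"translation":[0,0.24,0],"jaw":1}]' 35
python3 -m handwheel '[{"rotation":[0,0,0],"translation":[0,0,0],"jaw":1},{"rotation":[0,0,0],"translation":[0,0,0],"jaw":1},{"rotation":[0,0,0],"translation":[0,0,0],"jaw":1},{"rotation":[0,0,0],"translation":[0,0,0],"jaw":1},{"rotation":[0,0,0],"translation":[0,0,0],"jaw":1},{"rotation":[0,0,0],"translation":[0,0,0],"jaw":1},{"rotation":[0,0,0],"translation":[0,0,0],"jaw":1},{"rotation":[0,0,0],"translation":[0,0,0],"jaw":1},{"rotation":[0,0,0],"translation":[0,0,0],"jaw":1},{"rotation":[0,0,0],"translation":[0,0,0],"jaw":1}]' 35
python3 go.py .6140 -.0367 .083
```

```text
t: 29.35
tool_pos: [0.6137, -0.0402, 0.1732]
orientation: [0.001, 0.998, 0.059, -0.0]
ft_force: [-0.6, 0.8, -1.3]
width: 0.0312
grasp_force: 35.0
t: 30.6
tool_pos: [0.6139, -0.0366, 0.1726]
orientation: [0.0, 0.998, 0.061, 0.0]
ft_force: [-0.3, -0.7, -1.2]
width: 0.0308
grasp_force: 35.0
pos [ 0.6139 -0.0366  0.1726] yaw 6.99 z [ 0. -0. -1.] w 0.0308 F [-0.3 -0.7 -1.2] t 30.6
shift [0.001 0.001 0.896]
```

Spot on; lower 0.9 and check contact.

```bash
python3 -m handwheel '[{"rotation":[0,0,0],"translation":[0,0,0.2],"jaw":1},{"rotation":[0,0,0],"translation":[0,0,0.3],"jaw":1},{"rotation":[0,0,0],"translation":[0,0,0.2],"jaw":1},{"rotation":[0,0,0],"translation":[0,0,0.1],"jaw":1},{"rotation":[0,0,0],"translation":[0,0,0.05],"jaw":1},{"rotation":[0,0,0],"translation":[0,0,0.03],"jaw":1},{"rotation":[0,0,0],"translation":[0,0,0.01],"jaw":1},{"rotation":[0,0,0],"translation":[0,0,0.01],"jaw":1},{"rotation":[0,0,0],"translation":[0,0,0],"jaw":1},{"rotation":[0,0,0],"translation":[0,0,0],"jaw":1}]' 35
python3 go.py .6140 -.0367 .083
```

```text
t: 31.85
tool_pos: [0.6147, -0.0364, 0.0839]
orientation: [0.0, 0.998, 0.061, 0.001]
ft_force: [-2.0, 0.6, 5.4]
width: 0.031
grasp_force: 35.6
pos [ 0.6147 -0.0364  0.0839] yaw 6.99 z [ 0.002 -0.    -1.   ] w 0.031 F [-2.   0.6  5.4] t 31.85
shift [-0.008  0.002  0.009]
```

```bash
python3 -m handwheel '[{"rotation":[0,0,0],"translation":[0,0,0],"jaw":0.5},{"rotation":[0,0,0],"translation":[0,0,0],"jaw":0.3},{"rotation":[0,0,0],"translation":[0,0,0],"jaw":0.3},{"rotation":[0,0,0],"translation":[0,0,0],"jaw":0.3},{"rotation":[0,0,0],"translation":[0,0,-0.2],"jaw":0.3},{"rotation":[0,0,0],"translation":[0,0,-0.35],"jaw":0.3},{"rotation":[0,0,0],"translation":[0,0,-0.35],"jaw":0.3},{"rotation":[0,0,0],"translation":[0.05,-0.4,0],"jaw":0.3},{"rotation":[0,0,0],"translation":[0.05,-0.5,0],"jaw":0.3},{"rotation":[0,0,0],"translation":[0.05,-0.5,0],"jaw":0.3}]' 35
python3 -m handwheel '[{"rotation":[0,0,0],"translation":[0,-0.5,0],"jaw":0.3},{"rotation":[0,0,0],"translation":[0,-0.5,0],"jaw":0.3},{"rotation":[0,0,0],"translation":[0,-0.5,0],"jaw":0.3},{"rotation":[0,0,0],"translation":[0,-0.5,0],"jaw":0.3},{"rotation":[0,0,0],"translation":[0,-0.26,0],"jaw":0.3},{"rotation":[0,0,0],"translation":[0,0,0],"jaw":0.3},{"rotation":[0,0,0],"translation":[0,0,0],"jaw":0.3},{"rotation":[0,0,0],"translation":[0,0,0],"jaw":0.3},{"rotation":[0,0,0],"translation":[0,0,0],"jaw":0.3},{"rotation":[0,0,0],"translation":[0,0,0],"jaw":0.3}]' 35
python3 go.py .5848 .3288 .0806
```

```text
t: 33.1
tool_pos: [0.6123, 0.1055, 0.1745]
orientation: [-0.0, 0.998, 0.06, 0.001]
ft_force: [0.1, 0.4, 0.5]
width: 0.0592
grasp_force: 0.0
t: 34.35
tool_pos: [0.5846, 0.3278, 0.1727]
orientation: [0.0, 0.998, 0.06, 0.0]
ft_force: [0.2, -1.2, 0.6]
width: 0.0597
grasp_force: 0.0
pos [0.5846 0.3278 0.1727] yaw 6.93 z [ 0. -0. -1.] w 0.0597 F [ 0.2 -1.2  0.6] t 34.35
shift [ 0.003 -0.01   0.921]
```

```bash
python3 -m handwheel '[{"rotation":[0,0,0],"translation":[0,-0.01,0.3],"jaw":0.3},{"rotation":[0,0,0],"translation":[0,0,0.3],"jaw":0.3},{"rotation":[0,0,0],"translation":[0,0,0.2],"jaw":0.3},{"rotation":[0,0,0],"translation":[0,0,0.115],"jaw":0.3},{"rotation":[0,0,0],"translation":[0,0,0],"jaw":0.3},{"rotation":[0,0,0],"translation":[0,0,0],"jaw":1},{"rotation":[0,0,0],"translation":[0,0,0],"jaw":1},{"rotation":[0,0,0],"translation":[0,0,0],"jaw":1},{"rotation":[0,0,0],"translation":[0,0,0],"jaw":1},{"rotation":[0,0,0],"translation":[0,0,0],"jaw":1}]' 35
python3 go.py .5974 .0893 .17
```

```text
t: 35.6
tool_pos: [0.5849, 0.3301, 0.0824]
orientation: [-0.0, 0.998, 0.061, 0.001]
ft_force: [0.1, -0.4, 5.2]
width: 0.0312
grasp_force: 35.0
pos [0.5849 0.3301 0.0824] yaw 6.99 z [ 0.002  0.001 -1.   ] w 0.0312 F [ 0.1 -0.4  5.2] t 35.6
shift [-0.167  2.404 -0.878]
```

```bash
python3 -m handwheel '[{"rotation":[0,0,0],"translation":[0,0,-0.2],"jaw":1},{"rotation":[0,0,0],"translation":[0,0,-0.32],"jaw":1},{"rotation":[0,0,0],"translation":[0,0,-0.4],"jaw":1},{"rotation":[0,0,0],"translation":[-0.04,0.3,0],"jaw":1},{"rotation":[0,0,0],"translation":[-0.04,0.45,0],"jaw":1},{"rotation":[0,0,0],"translation":[-0.04,0.5,0],"jaw":1},{"rotation":[0,0,0],"translation":[-0.05,0.5,0],"jaw":1},{"rotation":[0,0,0],"translation":[0,0.42,0],"jaw":1},{"rotation":[0,0,0],"translation":[0,0.22,0],"jaw":1},{"rotation":[0,0,0],"translation":[0,0,0],"jaw":1}]' 35
python3 -m handwheel '[{"rotation":[0,0,0],"translation":[0,0,0],"jaw":1},{"rotation":[0,0,0],"translation":[0,0,0],"jaw":1},{"rotation":[0,0,0],"translation":[0,0,0],"jaw":1},{"rotation":[0,0,0],"translation":[0,0,0],"jaw":1},{"rotation":[0,0,0],"translation":[0,0,0],"jaw":1},{"rotation":[0,0,0],"translation":[0,0,0],"jaw":1},{"rotation":[0,0,0],"translation":[0,0,0],"jaw":1},{"rotation":[0,0,0],"translation":[0,0,0],"jaw":1},{"rotation":[0,0,0],"translation":[0,0,0],"jaw":1},{"rotation":[0,0,0],"translation":[0,0,0],"jaw":1}]' 35
python3 go.py .5972 .0893 .0828
```

```text
t: 36.85
tool_pos: [0.5968, 0.0875, 0.1736]
orientation: [0.001, 0.998, 0.059, 0.0]
ft_force: [-0.4, 0.5, -1.0]
width: 0.0311
grasp_force: 34.9
t: 38.1
tool_pos: [0.5964, 0.0903, 0.1732]
orientation: [-0.0, 0.998, 0.061, 0.0]
ft_force: [0.1, -1.3, -1.7]
width: 0.0307
grasp_force: 34.9
pos [0.5964 0.0903 0.1732] yaw 6.99 z [ 0.  0. -1.] w 0.0307 F [ 0.1 -1.3 -1.7] t 38.1
shift [0.007 0.011 0.904]
```

```bash
python3 -m handwheel '[{"rotation":[0,0,0],"translation":[0.006,0.005,0.2],"jaw":1},{"rotation":[0,0,0],"translation":[0,0,0.3],"jaw":1},{"rotation":[0,0,0],"translation":[0,0,0.2],"jaw":1},{"rotation":[0,0,0],"translation":[0,0,0.1],"jaw":1},{"rotation":[0,0,0],"translation":[0,0,0.05],"jaw":1},{"rotation":[0,0,0],"translation":[0,0,0.03],"jaw":1},{"rotation":[0,0,0],"translation":[0,0,0.01],"jaw":1},{"rotation":[0,0,0],"translation":[0,0,0.01],"jaw":1},{"rotation":[0,0,0],"translation":[0,0,0],"jaw":1},{"rotation":[0,0,0],"translation":[0,0,0],"jaw":1}]' 35
python3 go.py .5972 .0893 .0828
```

```text
t: 39.35
tool_pos: [0.5978, 0.09, 0.0844]
orientation: [0.0, 0.998, 0.061, 0.001]
ft_force: [-1.0, 0.4, 4.8]
width: 0.0313
grasp_force: 35.6
pos [0.5978 0.09   0.0844] yaw 6.98 z [ 0.002 -0.    -1.   ] w 0.0313 F [-1.   0.4  4.8] t 39.35
shift [-0.007  0.006  0.016]
```

Contact again. Release, rise, and retreat towards the start side for a clear top view.

```bash
python3 -m handwheel '[{"rotation":[0,0,0],"translation":[0,0,0],"jaw":0.5},{"rotation":[0,0,0],"translation":[0,0,0],"jaw":0.3},{"rotation":[0,0,0],"translation":[0,0,0],"jaw":0.3},{"rotation":[0,0,0],"translation":[0,0,0],"jaw":0.3},{"rotation":[0,0,0],"translation":[0,0,-0.2],"jaw":0.3},{"rotation":[0,0,0],"translation":[0,0,-0.4],"jaw":0.3},{"rotation":[0,0,0],"translation":[0,0,-0.5],"jaw":0.3},{"rotation":[0,0,0],"translation":[0,0,-0.5],"jaw":0.3},{"rotation":[0,0,0],"translation":[0,-0.4,0],"jaw":0.3},{"rotation":[0,0,0],"translation":[0,-0.5,0],"jaw":0.3}]' 35
python3 -m handwheel '[{"rotation":[0,0,0],"translation":[-0.1,-0.5,0],"jaw":0},{"rotation":[0,0,0],"translation":[-0.2,-0.5,0],"jaw":0},{"rotation":[0,0,0],"translation":[-0.2,-0.5,0],"jaw":0},{"rotation":[0,0,0],"translation":[-0.3,-0.5,0],"jaw":0},{"rotation":[0,0,0],"translation":[-0.3,-0.5,0],"jaw":0},{"rotation":[0,0,0],"translation":[-0.3,-0.5,0],"jaw":0},{"rotation":[0,0,0],"translation":[-0.3,-0.5,0],"jaw":0},{"rotation":[0,0,0],"translation":[0,0,0],"jaw":0},{"rotation":[0,0,0],"translation":[0,0,0],"jaw":0},{"rotation":[0,0,0],"translation":[0,0,0],"jaw":0}]' 35
python3 - <<'E'
from meas import *
p=cams.read_camera("top"); cv2.imwrite("pics/t5.png",p["image"]); a=cv2.imread("pics/top0.png")
cv2.imwrite("pics/cmp.png",np.vstack([cv2.resize(i[120:235,190:400],None,fx=2.5,fy=2.5,interpolation=2) for i in(a,p["image"])]))
blobs("top",p,[("bluecap",(200,135,225,158),(100,120,60),(130,255,255),.116),
("blackcap",(250,125,280,152),(0,0,0),(180,255,45),.116),
("pan+jar lid",(330,130,395,190),(50,120,40),(80,255,255),.104)])
s=cams.read_camera("scene")
blobs("scene",s,[("bluecap",(312,185,340,215),(100,120,60),(130,255,255),.103),
("blackcap",(253,208,280,240),(0,0,0),(180,255,50),.103)])
E
```

```text
t: 40.6
tool_pos: [0.5872, 0.1787, 0.2457]
orientation: [0.0, 0.998, 0.059, 0.002]
ft_force: [0.5, 1.2, -0.4]
width: 0.06
grasp_force: 0.0
t: 41.85
tool_pos: [0.3824, 0.497, 0.2427]
orientation: [0.001, 0.998, 0.059, -0.0]
ft_force: [-0.3, -0.5, 0.9]
width: 0.0856
grasp_force: 0.0
top bluecap [207 140  12  14 136] cent [212.6 146.5] w [0.5951 0.0882] rect [0.595  0.0885]
   box [[0.612, 0.101], [0.611, 0.075], [0.578, 0.076], [0.58, 0.102]]
top blackcap [259 132  13  14 131] cent [264.7 138.1] w [ 0.6094 -0.0364] rect [ 0.6097 -0.0361]
   box [[0.611, -0.016], [0.631, -0.037], [0.609, -0.056], [0.589, -0.035]]
top pan+jar lid [355 148  20  20 320] cent [364.6 157.4] w [ 0.5525 -0.2731] rect [ 0.5524 -0.2729]
   box [[0.577, -0.252], [0.575, -0.298], [0.528, -0.293], [0.53, -0.248]]
scene bluecap [318 190  16  11 140] cent [325.7 195.1] w [0.588 0.098] rect [0.5876 0.0979]
   box [[0.57, 0.092], [0.58, 0.118], [0.605, 0.104], [0.595, 0.078]]
scene blackcap [258 213  17  21 273] cent [266.  223.6] w [ 0.6186 -0.0354] rect [ 0.6172 -0.0347]
   box [[0.589, -0.038], [0.599, -0.011], [0.645, -0.032], [0.635, -0.057]]
```

View pics/cmp.png

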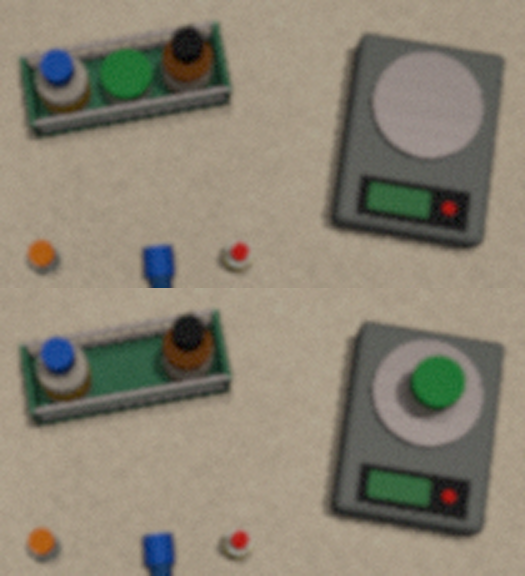

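Both bottles are back within about 1 mm: blue cap at (213,146), black cap at (265,138). The jar is upright and within about 3 mm of the pan's middle, and the other objects in this view have not moved.

```bash
python3 -c "
from bench import job_done; print(job_done())"
```

```text
the job is handed in; nothing more can be done
None
```

The job is handed in at about 42 s of the 144 s allowed: the jar stands upright on the balance pan, about 3 mm from its middle by the top camera, and both bottles are back in the rack within about 1 mm of where they started; the hand-in returned no verdict.

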